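# Catch the red beads from the spring-gate dispenser

### The arm

A 7-joint arm with a two-finger parallel gripper is mounted at the origin on the work surface. World frame = base frame: x ahead of the robot, y to its left, z up, the work surface at z = 0. Lengths are in m, angles in rad, forces in N, time in s.
With the tool pointing down it reaches from about 0.35 to 0.9 m from the base axis. Payload 7.2 kg.
Tool frame: the origin (TCP) lies between the finger pads; the fingertips stand 25 mm ahead of it and the grasp point (between the pads) lies 6 mm ahead of it; z points along the fingers, y is the line along which they close (so a half turn about z gives the same grasp; the last joint's range is limited). The gripper opens to 85 mm and grips with 20 to 120 N. Pads are 22 mm wide; open, the fingers measure 114 mm over their backs; the gripper's body (76 mm by 85 mm) begins 54 mm behind the grasp point. The pads swing forward as they close: fully open they stand 13 mm farther back than shut.
Start: joints at [-1.328, 0.411, -0.013, 1.596, 0.006, 1.134, -0.082], TCP at [0.191, 0.595, 0.256] pointing down, gripper open.
Joint ranges: [-2.95, 2.95], [-0.29, 1.99], [-1.47, 1.44], [0.14, 2.54], [-1.03, 4.17], [0.13, 1.85], [-2.86, 2.86]. Speed limits (rad/s): [2.39, 2.39, 3.01, 3.01, 3.14, 3.14, 3.14].

### API

Orientations are given as a unit quaternion [w, x, y, z].
In Python, from cell import bot, eyes, ticket, models gives the robot as it stands.
- The arm moves only by the tool arm_command, never from a script. Its argument "motion" is a list of rows, each a list of 7 numbers: the turn, a rotation vector about the tool's x, y, z in rad, then the shift along the tool's x, y, z in units of 50 mm (1.0 is 50 mm), then the closure, from 0 (fully open) to 1 (shut). A call has 1 to 12 rows; each row is the pose to reach, as a shift and turn from the pose commanded when the call began, along the tool's axes at that moment; what a row does not reach only later rows make up. A row lasts 1/10 s, in which the tool goes at most 50 mm and 8.59 degrees, less where a joint would pass 70% of its speed; a pose out of reach is approached as far as the arm can. A call with a gripper value outside its range is refused whole. The fingers move at their own pace and stop on an object; "newtons" is the grip in N (left out, the last holds). Time passes only in rows, so rows that repeat a pose let the fingers close. It gives the time, the measured TCP pose, the force, the opening and the grip force at its end, in the units of the state.
- bot.get_state(): the state, without advancing time (a new reading comes with each control period).
- eyes.read_camera(name): name is "side" or "top"; returns a dict with "pixels" (420x560x3 uint8, red, green, blue), "intrinsics" (3x3 intrinsics, pixels), "R" (3x3) and "t" (3): a world point X has camera coordinates R X + t. Camera axes: x right, y down, z forward; pixel columns grow to the right and rows downward; lengths in m; the calibration is good to about 2 mm. A picture is of the moment at which its call begins. There is no depth.
- ticket.close_job(): hands the job in; it is judged then, once.
Trained networks look in a picture, given as the dict that the camera call returned (one of the last four; its "shot" number tells which), for a name from the list of things; names that differ only in an ending like _2 or _b are one class to them, and where a whole thing is asked for, a point or a joint stands for the part that bears it (a point fixed in the world has none). Each returns a list of dicts, best first, with "confidence" (0 to 1); they miss things now and then, are a little off and sometimes report something else, mostly with a low value. They report only what shows in the picture. A call takes as long as a camera call. They do not tell look-alikes from the thing itself.
- models.silhouettes(picture, name): "region" (420x560 bool, what is visible of it) and "at" ([row, column] in pixels, amid what is visible of it).
The state is a dict: "clock": time; "q": joint angles; "qvel": joint speeds; "joint_torque": joint torques, N m; "eef_pos": TCP position; "ee_rot": TCP orientation; "wrist_force": force on the tool from outside, world axes, zero at the start; "torque": the same for the moment, N m; "opening": finger opening in m; "grasp_force": force on a finger pad.
Only numpy, scipy, OpenCV 4.12 (cv2) and the standard library are available. Lean on these libraries where they do the work, as an engineer would, in place of code of your own. Each camera call takes 0.05 s, during which the arm holds its last target. There are 200 camera calls.

### The job

On the craft table, set the small black tray flat on the table under the red lane's mouth of the bead dispenser and let go of it, the mouth over its opening near the middle of its width and the tray's length out in front to catch what rolls off. Then take the dispenser's blue handle, pull the spring-return gate sideways until the black pointers stand at the red mark, so that the three red beads roll into the tray and the green ones stay in their lane, and keep it there: finish still holding the handle at the mark. Leave everything else on the table where it is.

Things in the scene. Friction and masses are not known exactly. Their poses are not given: they have to be found in the camera images.
- tray: Black plastic open tray, loose, 130 mm (its x) by 60 mm (its y) by 45 mm high, walls and floor 3 mm, about 160 g. Origin at the centre of its underside. The two ends are alike. Grip it across its 60 mm width.
- dispenser: Fixed wooden dispenser, front (-x) to the robot; origin on the table. Two open lanes slope 10 deg to the front: red beads on its -y side, green on +y. In its frame: foot x -45 to 65, y -45 to 45 mm; block front at x -45; lanes (70 mm wide) jut out to x -75, underside there 67 mm up; walls 100 (front) to 121 mm high. A gate plate shuts both lanes. A rail for the handle sticks out on its +y side.
- mouth (a point): Middle of the front edge of the red lane's floor, where the red beads roll off: in the dispenser's frame x = -75, y = -16.5, z = 75 mm. The beads fly about 25 to 55 mm forward (dispenser -x) as they fall. Its axes are the dispenser's.
- gate (a joint): How far the gate is pulled along the dispenser's +y (m): 0 = shut, 0.031 = black pointers at the red mark, 0.060 = end stop. A spring pulls it shut: about 4 N at 0, 7.5 N at the mark. The red lane is clear from about 0.024; pulled to about 0.050 or more, the green beads escape too.
- grip (a point): Grip point, 128 mm above the table, centre of the blue upright handle tab on the gate: 14 mm thick (dispenser y), 24 mm wide (x), free from 101 to 147 mm above the table, on a dark carriage. Moves with the gate; gate shut: x -61, y 95 mm in the dispenser's frame. Its axes are the dispenser's.
- mark (a point): Middle of the red mark, a 4 mm line across the rail's top, at x -61, y 126, z 82 mm in the dispenser's frame; the blue tab's centre comes directly above it at the mark. The aluminium rail, 46 mm wide, top 82 mm high, runs along the dispenser's y from 35 to 175 mm, with a foot at y 167.
- pot: Bystander: clear round pot of brass rings, 82 mm across, 45 mm high; origin at its underside. It and the tray may change places.
- scissors: Bystander: blue-handled scissors lying flat, about 215 mm long; origin at the pivot, blades to +x.
- iron: Bystander: small white iron standing on its heel, 195 mm high, 108 mm across; origin under its heel.
- glue: Bystander: white glue bottle with an orange cap, 44 mm across, 120 mm high; origin at its underside.
- jar: Bystander: glass jar with a green lid, 56 mm across, 70 mm high; origin at its underside.
- mallet: Bystander: hammer lying flat, 220 mm long; handle to its -x.
- spool: Bystander: yellow spool standing upright, 40 mm across, 44 mm high; origin at its underside.
- red1: Red round bead, 20 mm across, 11 g, number 1 from the gate in the red lane; origin at its centre.
- red2: Red round bead, 20 mm across, 11 g, number 2 from the gate in the red lane; origin at its centre.
- red3: Red round bead, 20 mm across, 11 g, number 3 from the gate in the red lane; origin at its centre.
- green1: Green round bead, 20 mm across, 11 g, number 1 from the gate in the green lane; origin at its centre.
- green2: Green round bead, 20 mm across, 11 g, number 2 from the gate in the green lane; origin at its centre.
There are look-alikes about, which are no part of the job. Of the things that look like the tray, the middle-sized one is meant.

How it is judged:
By the outcome, as a careful person would: the job done as asked, in the order asked, and still so for the second after the job is handed in, while the arm keeps its last pose, push and grip.
It also fails if it takes over 58 s, if anything falls off the work surface, if the arm or the gripper's body presses on something with over 40 N, if the wrist force passes 120 N, or if a joint passes its speed limit or range.

## Working session

There is one attempt and no reset: what is moved stays moved. The work goes in short steps, Python scripts to look and compute and a tool call to move; the robot and the scene stay as the last step left them, time stands still between calls to the robot, and variables do not carry over. Pictures are saved under pics/ and viewed, at most 10 in all, crops included, and the job is handed in when it is done.

Besides the shell and the picture viewer there is one more tool, called after "Emit:" by a JSON object that holds its "name" and its "arguments", one argument or row to a line. arm_command: Moves the arm, as the interface text tells. Its arguments: {"type":"object","properties":{"motion":{"type":"array"},"newtons":{"type":"number"}},"required":["motion"]}

```bash
mkdir -p pics; ls; cat > h.py <<'E'
import numpy as np, cv2
from cell import bot, eyes, ticket, models
def snap(n, f=None):
    p=eyes.read_camera(n)
    if f: cv2.imwrite('pics/'+f, p['pixels'][:,:,::-1])
    return p
def ray(p,rc):
    K,R,t=map(np.array,(p['intrinsics'],p['R'],p['t']))
    d=R.T@np.linalg.solve(K,[rc[1],rc[0],1.]); return -R.T@t,d
def onz(p,rc,z):
    c,d=ray(p,rc); return c+d*(z-c[2])/d[2]
def proj(p,X):
    K,R,t=map(np.array,(p['intrinsics'],p['R'],p['t'])); v=(K@(R@np.atleast_2d(X).T+t[:,None])); return (v[:2]/v[2]).T  # col,row
E
cat > a.py <<'E'
from h import *
for n in('top','side'):
    p=snap(n,n+'0.png'); print(n,'cam',np.round(-np.array(p['R']).T@p['t'],3))
    for k in('tray','dispenser','gate','pot','scissors','iron','glue','jar','mallet','spool','red1','green1'):
        for s in models.silhouettes(p,k):
            if s['confidence']>.2: print(k,round(s['confidence'],2),np.round(s['at']),s['region'].sum(),np.round(onz(p,s['at'],0.02)[:2],3))
s=bot.get_state(); print({k:np.round(v,3) for k,v in s.items()})
E
python3 a.py
```

```text
pics
top cam [ 0.39  -0.008  1.221]
tray 0.84 [239. 388.] 1196 [ 0.44  -0.321]
tray 0.59 [333. 378.] 2755 [ 0.186 -0.289]
tray 0.57 [221. 333.] 479 [ 0.488 -0.167]
tray 0.28 [178. 253.] 2080 [0.608 0.059]
dispenser 0.88 [177. 252.] 2145 [0.61  0.063]
gate 0.61 [184. 229.] 181 [0.589 0.125]
pot 0.82 [244. 150.] 745 [0.417 0.339]
scissors 0.86 [155. 389.] 820 [ 0.678 -0.326]
scissors 0.5 [187. 267.] 52 [0.583 0.018]
iron 0.63 [150. 139.] 1520 [0.684 0.384]
glue 0.62 [120. 205.] 280 [0.774 0.198]
jar 0.93 [122. 306.] 372 [ 0.772 -0.091]
mallet 0.96 [177. 446.] 869 [ 0.618 -0.487]
spool 0.68 [210.  99.] 241 [0.509 0.487]
spool 0.58 [122. 204.] 303 [0.766 0.201]
red1 0.68 [242. 154.] 804 [0.422 0.331]
red1 0.61 [187. 267.] 52 [0.583 0.018]
red1 0.56 [181. 269.] 35 [0.598 0.014]
red1 0.23 [179. 444.] 904 [ 0.613 -0.481]
green1 0.49 [190. 254.] 37 [0.574 0.054]
green1 0.36 [182. 254.] 30 [0.595 0.057]
side cam [ 0.031 -1.029  0.76 ]
tray 0.97 [322. 209.] 4393 [ 0.191 -0.277]
tray 0.9 [264. 309.] 447 [ 0.495 -0.169]
tray 0.7 [308. 317.] 1814 [ 0.437 -0.326]
dispenser 0.55 [209. 312.] 2053 [0
[... 392 characters left out ...]
lue 0.24 [154. 289.] 1110 [0.741 0.516]
jar 0.57 [224. 384.] 470 [ 0.795 -0.069]
mallet 0.86 [335. 422.] 1376 [ 0.612 -0.486]
spool 0.51 [166. 239.] 103 [0.516 0.478]
{'clock': np.float64(1.3), 'q': array([-1.328,  0.411, -0.013,  1.596,  0.006,  1.134, -0.082]), 'qvel': array([ 0.   ,  0.001, -0.   ,  0.001,  0.001, -0.   ,  0.001]), 'joint_torque': array([ 0.0000e+00, -6.0042e+01,  6.8100e-01, -2.9974e+01,  1.4000e-02,
        2.0000e-03,  0.0000e+00]), 'eef_pos': array([0.191, 0.595, 0.256]), 'ee_rot': array([0.   , 0.155, 0.988, 0.   ]), 'wrist_force': array([ 0.038, -0.003, -0.335]), 'torque': array([-0.033,  0.004,  0.045]), 'grasp_force': np.float64(0.0), 'opening': np.float64(0.085)}
```

View pics/top0.png

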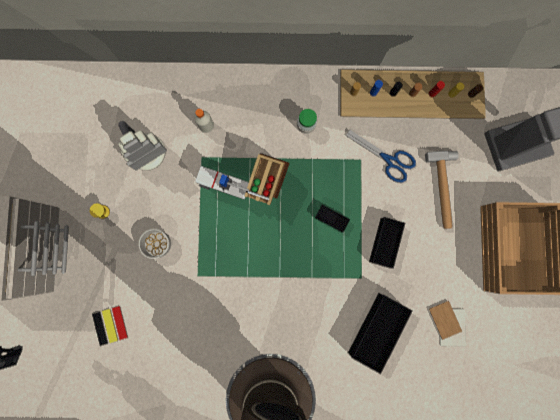

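View pics/side0.png

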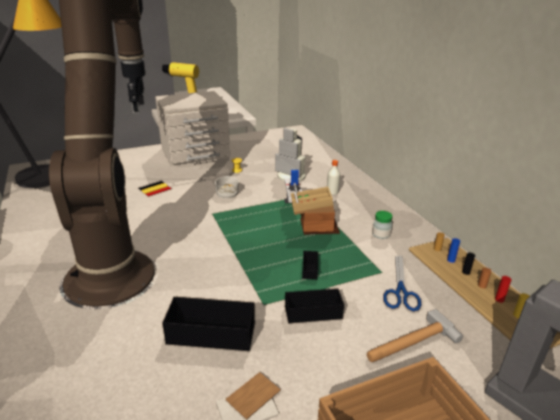

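The top view shows three black trays: large at (col 380, row 332), middle at (388, 241), small at (332, 217). I choose the middle one at (388, 241). The dispenser is at (265, 180) with its rail running to (200, 178). The pot is elsewhere, at (154, 243). Next I'll fit poses and check them in one close crop.

```bash
cat > fit.py <<'E'
from h import *
from scipy.optimize import minimize
def hullmask(p,pts,S=4):
    m=np.zeros((420*S,560*S),np.uint8); h=cv2.convexHull(((proj(p,pts)+.5)*S).astype(np.int32)); cv2.fillConvexPoly(m,h,1)
    return cv2.resize(m.astype(np.float32),(560,420),interpolation=cv2.INTER_AREA)
def box(x,y,a,x0,x1,y0,y1,z0,z1):
    c,s=np.cos(a),np.sin(a)
    return np.array([[x+c*u-s*v,y+s*u+c*v,z] for u in(x0,x1) for v in(y0,y1) for z in(z0,z1)])
def fit_tray(ps,masks,q0):
    f=lambda q:sum(np.abs(hullmask(p,box(*q,-.065,.065,-.03,.03,0,.045))-m).sum()/m.sum() for p,m in zip(ps,masks))
    return min((minimize(f,[*q0,a],method='Nelder-Mead',options=dict(initial_simplex=[[*q0,a],[q0[0]+.02,q0[1],a],[q0[0],q0[1]+.02,a],[*q0,a+.3]],maxiter=150)) for a in np.arange(0,3.1,.8)),key=lambda r:r.fun)
if __name__=='__main__':
    P=[snap('top'),snap('side')]
    M=[]
    for p in P:
        M.append(min(models.silhouettes(p,'tray'),key=lambda s:np.hypot(*(onz(p,s['at'],.02)[:2]-[.44,-.32])))['region'].astype(np.float32))
    for sel in([0],[1],[0,1]):
        r=fit_tray([P[i] for i in sel],[M[i] for i in sel],[.44,-.32]); print(sel,np.round(r.x,4),round(r.fun,3))
    q=r.x
    out=[]
    def crop(p,r0,c0,w,h,S): return cv2.resize(p['pixels'][r0:r0+h,c0:c0+w,::-1],None,fx=S,fy=S,interpolation=cv2.INTER_CUBIC)
    a=crop(P[0],205,350,75,75,4)
    for X in box(*q,-.065,.065,-.03,.03,0,.045):
        u=proj(P[0],X)[0]; cv2.circle(a,tuple(int(v) for v in (u-[350,205]+.5)*4),3,(0,0,255),-1)
    b=crop(P[1],280,275,75,50,4)
    for X in box(*q,-.065,.065,-.03,.03,0,.045):
        u=proj(P[1],X)[0]; cv2.circle(b,tuple(int(v) for v in (u-[275,280]+.5)*4),3,(0,0,255),-1)
    c=crop(P[0],145,190,100,75,5); 
    d=crop(P[1],165,270,75,75,4)
    im=np.zeros((600,800,3),np.uint8); im[:300,:300]=a; im[300:500,:300]=b; im[:375,300:]=c[:375,:500]; 
    d=crop(P[1],165,270,75,75,3); im[375:600,300:525]=d
    cv2.imwrite('pics/close1.png',im); np.save('P.npy',P,allow_pickle=True)
E
python3 fit.py
```

```text
[0] [ 0.4297 -0.315  -0.2882] 0.038
[1] [ 0.4336 -0.3167 -0.2651] 0.046
[0, 1] [ 0.4307 -0.3154 -0.275 ] 0.111
```

View pics/close1.png

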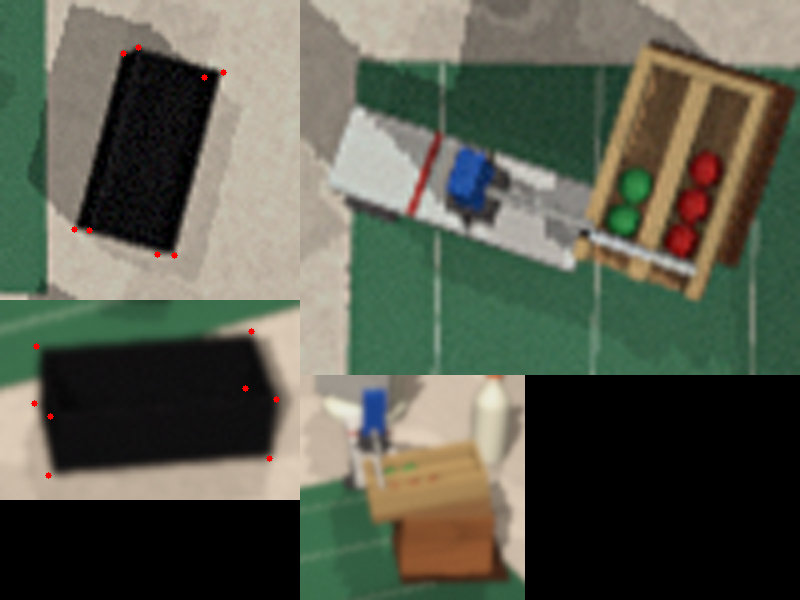

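The crop confirms the middle tray: the 130x60 box fits its outline to about 2 mm. The red mark runs from about (217.6, 171.6) to (212.2, 188.2) in the top view, the blue tab is at about (224, 181), and the red beads are on the right. Next I'll fit the dispenser.

```bash
cat > disp.py <<'E'
from fit import *
from scipy.optimize import least_squares
P=np.load('P.npy',allow_pickle=True)
def W(q,L):
    L=np.atleast_2d(L); c,s=np.cos(q[2]),np.sin(q[2]); return np.c_[q[0]+c*L[:,0]-s*L[:,1],q[1]+s*L[:,0]+c*L[:,1],L[:,2]]
def col(p,f,r0,r1,c0,c1):
    I=p['pixels'].astype(float); m=np.zeros(I.shape[:2],bool); m[r0:r1,c0:c1]=f(I[...,0],I[...,1],I[...,2])[r0:r1,c0:c1]; return m
blue=lambda r,g,b:(b>1.6*r)&(b>1.3*g)&(b>60)
red=lambda r,g,b:(r>1.6*g)&(r>1.6*b)&(r>70)
mk=col(P[0],red,165,195,205,225); bt=col(P[0],blue,165,195,210,240); bs=col(P[1],blue,160,200,275,310)
cm=lambda m:np.array(np.nonzero(m)[::-1]).mean(1)
print('mark',cm(mk),mk.sum(),'tab top',cm(bt),bt.sum(),'side',cm(bs),bs.sum())
tab=lambda q:W(q,[[x,y,z] for x in(-.073,-.049) for y in(.088,.102) for z in(.101,.147)])
def hc(p,pts):
    m=hullmask(p,pts); g=np.mgrid[:420,:560]; return np.array([(m*g[1]).sum(),(m*g[0]).sum()])/m.sum()
corn=np.array([[201.2,166.4],[196,181.4]]); CL=[[-.038,.175,.082],[-.084,.175,.082]]
ends=np.array([[217.6,171.6],[212.2,188.2]]); EL=[[-.038,.126,.082],[-.084,.126,.082]]
def res(q,full=False):
    r=[*(2*(proj(P[0],W(q,[-.061,.126,.082]))[0]-cm(mk))),*(2*(hc(P[0],tab(q))-cm(bt))),*(hc(P[1],tab(q))-cm(bs)),*(proj(P[0],W(q,CL))-corn).ravel()*.5,*(proj(P[0],W(q,EL))-ends).ravel()*.5]
    return np.array(r)
r=least_squares(res,[.6,.05,-.2],diff_step=1e-3); q=r.x
print('disp',np.round(q,4),np.round(r.fun,2))
for n,L in dict(mouth=[-.075,-.0165,.075],grip=[-.061,.095,.128],mark=[-.061,.126,.082]).items(): print(n,np.round(W(q,L)[0],4))
np.save('disp.npy',q)
bx=lambda x0,x1,y0,y1,z0,z1:[[x,y,z] for x in(x0,x1) for y in(y0,y1) for z in(z0,z1)]
im=np.zeros((400,800,3),np.uint8)
for k,(p,r0,c0) in enumerate([(P[0],150,190),(P[1],160,255)]):
    I=cv2.resize(p['pixels'][r0:r0+80,c0:c0+80,::-1],(400,400),interpolation=cv2.INTER_CUBIC)
    for L,cl in((bx(-.045,.065,-.045,.045,0,.001),(255,0,255)),([[-.075,-.035,.1],[-.075,.035,.1],[-.075,-.035,.067],[-.075,.035,.067],[-.075,-.0165,.075]],(0,255,255)),(CL+[[-.084,.035,.082],[-.038,.035,.082]]+EL,(255,255,0)),(bx(-.073,-.049,.088,.102,.101,.147),(255,255,255))):
        for u in proj(p,W(q,L)): cv2.circle(I,tuple(int(v) for v in (u-[c0,r0]+.5)*5),3,cl,-1)
    im[:,400*k:400*k+400]=I
cv2.imwrite('pics/disp.png',im)
E
python3 disp.py
```

```text
mark [214.45454545 179.45454545] 22 tab top [223.65060241 180.46987952] 83 side [294.23076923 176.48076923] 104
disp [ 0.613   0.0197 -0.2864] [ 0.4   0.27  0.21 -0.6  -0.24  0.41 -0.63 -0.12 -0.74  0.47 -0.14 -0.05
 -0.11 -0.24]
mouth [0.5364 0.025  0.075 ]
grip [0.5813 0.128  0.128 ]
mark [0.5901 0.1578 0.082 ]
```

View pics/disp.png

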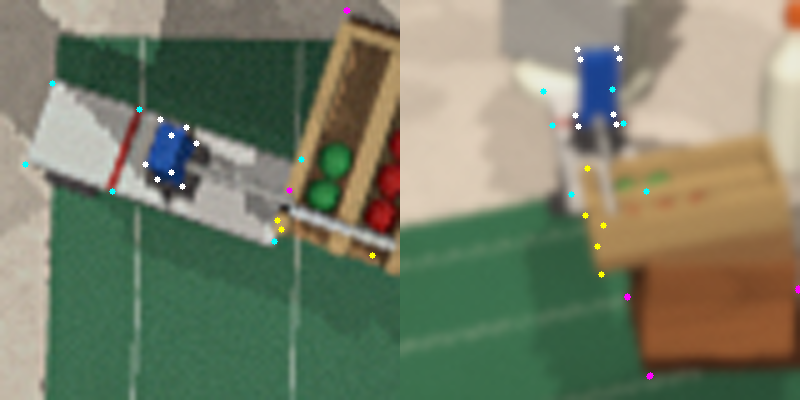

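The projected wireframe matches the picture in both views: rail corners, red mark and tab are all within about 1 px. The dispenser is at about (0.613, 0.020) with yaw -0.286. The tray's yaw (-0.275) and the tool's are already nearly aligned with it. I'll work out the moves to a via point and then to above the tray, gripping 20 mm towards its near end so the gripper body stays clear of the lanes.

```bash
cat > go.py <<'E'
# usage: go.py x y z yaw [x y z yaw ...]; all relative to the present pose, tool axes, 50 mm units
import sys
from h import *
from scipy.spatial.transform import Rotation as Ro
s=bot.get_state(); w,*v=s['ee_rot']; R0=Ro.from_quat([*v,w]).as_matrix(); p0=np.array(s['eef_pos'])
print('t',round(float(s['clock']),2),'tcp',np.round(p0,4),'yaw',round(float(np.arctan2(-R0[0,1],R0[1,1])),4),'tilt z',np.round(R0[:,2],3),'F',np.round(s['wrist_force'],1),'open',round(float(s['opening']),4),'gf',round(float(s['grasp_force']),1))
a=np.array(sys.argv[1:],float).reshape(-1,4)
for x,y,z,t in a:
    c,n=np.cos(t),np.sin(t); R=np.array([[-c,-n,0],[-n,c,0],[0,0,-1]])
    print(np.round(Ro.from_matrix(R0.T@R).as_rotvec(),4),np.round(R0.T@(np.array([x,y,z])-p0)/.05,3))
E
python3 go.py .42 .1 .26 -.28 .4115 -.31 .2 -.275 .4115 -.31 .12 -.275
```

```text
t 1.5 tcp [0.1912 0.595  0.2563] yaw -0.3108 tilt z [ 0.  0. -1.] F [ 0.  -0.4  0.1] open 0.0852 gf 0.0
[ 0.     -0.     -0.0308] [-7.385 -8.027 -0.074]
[ 0.     -0.     -0.0358] [ -9.731 -15.886   1.125]
[ 0.     -0.     -0.0358] [ -9.731 -15.886   2.725]
```

Emit:
{"name": "arm_command", "arguments": {
  "motion": [
    [0,0,-0.031,-7.4,-8,0,0],
    [0,0,-0.031,-7.4,-8,0,0],
    [0,0,-0.031,-7.4,-8,0,0],
    [0,0,-0.031,-7.4,-8,0,0],
    [0,0,-0.031,-7.4,-8,0,0],
    [0,0,-0.031,-7.4,-8,0,0],
    [0,0,-0.031,-7.4,-8,0,0],
    [0,0,-0.031,-7.4,-8,0,0],
    [0,0,-0.031,-7.4,-8,0,0],
    [0,0,-0.031,-7.4,-8,0,0],
    [0,0,-0.031,-7.4,-8,0,0],
    [0,0,-0.031,-7.4,-8,0,0]
  ],
  "newtons": 40
}}

```text
clock: 2.7
eef_pos: [0.4231, 0.0955, 0.2569]
ee_rot: [0.001, 0.144, 0.99, -0.0]
wrist_force: [-0.2, 0.2, -0.0]
opening: 0.0853
grasp_force: 0.0
```

```bash
python3 go.py .4115 -.31 .2 -.275 .4115 -.31 .12 -.275
```

```text
t 2.7 tcp [0.4231 0.0955 0.2569] yaw -0.2883 tilt z [ 0.002 -0.001 -1.   ] F [-0.2  0.2 -0. ] open 0.0853 gf 0.0
[-0.0003  0.0022 -0.0133] [-2.08  -7.841  1.144]
[-0.0003  0.0022 -0.0133] [-2.077 -7.84   2.744]
```

Emit:
{"name": "arm_command", "arguments": {
  "motion": [
    [0,0,-0.005,-2.08,-7.8,1.1,0],
    [0,0,-0.005,-2.08,-7.8,1.1,0],
    [0,0,-0.005,-2.08,-7.8,1.1,0],
    [0,0,-0.005,-2.08,-7.8,1.1,0],
    [0,0,-0.005,-2.08,-7.8,1.1,0],
    [0,0,-0.005,-2.08,-7.8,1.1,0],
    [0,0,-0.005,-2.08,-7.8,1.1,0],
    [0,0,-0.005,-2.08,-7.8,1.1,0],
    [0,0,-0.005,-2.08,-7.8,2.7,0],
    [0,0,-0.005,-2.08,-7.8,2.7,0],
    [0,0,-0.005,-2.08,-7.8,2.7,0],
    [0,0,-0.005,-2.08,-7.8,2.7,0]
  ]
}}

```text
clock: 3.9
eef_pos: [0.4135, -0.3023, 0.1216]
ee_rot: [-0.0, 0.137, 0.991, 0.0]
wrist_force: [0.7, -0.5, 0.5]
opening: 0.0855
grasp_force: 0.0
```

```bash
python3 go.py .4115 -.31 .038 -.275
```

```text
t 3.9 tcp [ 0.4135 -0.3023  0.1216] yaw -0.2747 tilt z [-0.001  0.    -1.   ] F [ 0.7 -0.5  0.5] open 0.0855 gf 0.0
[ 0.0001 -0.001   0.0003] [-0.006 -0.159  1.673]
```

Emit:
{"name": "arm_command", "arguments": {
  "motion": [
    [0,0,0,0,-0.16,0.4,0],
    [0,0,0,0,-0.16,0.8,0],
    [0,0,0,0,-0.16,1.2,0],
    [0,0,0,0,-0.16,1.5,0],
    [0,0,0,0,-0.16,1.67,0],
    [0,0,0,0,-0.16,1.67,0],
    [0,0,0,0,-0.16,1.67,1],
    [0,0,0,0,-0.16,1.67,1],
    [0,0,0,0,-0.16,1.67,1],
    [0,0,0,0,-0.16,1.67,1],
    [0,0,0,0,-0.16,1.67,1],
    [0,0,0,0,-0.16,1.67,1]
  ]
}}

```text
clock: 5.1
eef_pos: [0.412, -0.3105, 0.0391]
ee_rot: [0.001, 0.137, 0.991, -0.0]
wrist_force: [-0.2, 1.0, 6.8]
opening: 0.0596
grasp_force: 42.4
```

```bash
cat > look.py <<'E'
from fit import *
s=bot.get_state(); xy=np.array(s['eef_pos'][:2])
P=[snap('top'),snap('side')]
for i,p in enumerate(P):
    for m in models.silhouettes(p,'tray'): print(i,round(m['confidence'],2),np.round(m['at']),m['region'].sum(),np.round(onz(p,m['at'],.02)[:2],3))
a=[cv2.resize(P[0]['pixels'][205:280,340:440,::-1],(400,300)),cv2.resize(P[1]['pixels'][255:330,265:365,::-1],(400,300))]
cv2.imwrite('pics/grasp.png',np.hstack(a))
E
python3 look.py; python3 go.py
```

```text
0 0.95 [229. 384.] 620 [ 0.467 -0.31 ]
0 0.6 [220. 334.] 507 [ 0.491 -0.17 ]
1 0.84 [304. 320.] 1462 [ 0.45  -0.318]
1 0.72 [323. 210.] 4429 [ 0.193 -0.28 ]
1 0.29 [291. 399.] 682 [ 0.651 -0.347]
t 5.3 tcp [ 0.412  -0.3105  0.0391] yaw -0.2746 tilt z [ 0.002 -0.001 -1.   ] F [-1.3  2.   6.1] open 0.0596 gf 42.4
```

View pics/grasp.png

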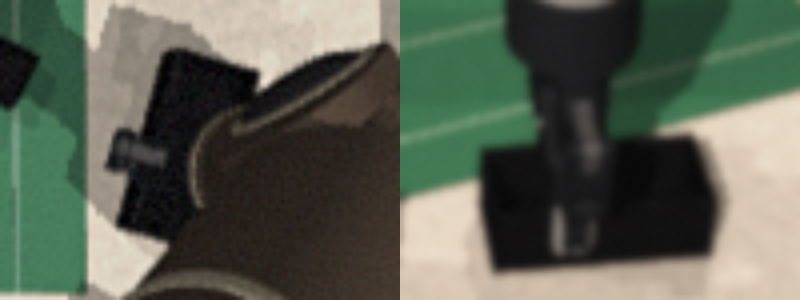

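The grip is on the tray: opening 59.6 mm, fingers at its middle-near part, tray still aligned in both views (tray at (165, 150) in the left crop and (600, 205) in the right).

```bash
python3 go.py .412 -.3105 .1 -.275 .377 .072 .1 -.286 .377 .072 .045 -.286 .4728 .0437 .045 -.2864
```

```text
t 5.3 tcp [ 0.412  -0.3105  0.0391] yaw -0.2746 tilt z [ 0.002 -0.001 -1.   ] F [-1.3  2.   6.1] open 0.0596 gf 42.4
[0.     0.0021 0.0004] [-0.003  0.    -1.218]
[0.     0.0021 0.0114] [ 2.745  7.174 -1.223]
[0.     0.0021 0.0114] [ 2.747  7.174 -0.123]
[0.     0.0021 0.0118] [ 0.75   7.148 -0.119]
```

Emit:
{"name": "arm_command", "arguments": {
  "motion": [
    [0,0,0,0,0,-0.3,1],
    [0,0,0,0,0,-0.8,1],
    [0,0,0,0,0,-1.25,1],
    [0,0,0.011,0.35,0.9,-1.25,1],
    [0,0,0.011,0.7,1.8,-1.25,1],
    [0,0,0.011,1.05,2.7,-1.25,1],
    [0,0,0.011,1.4,3.6,-1.25,1],
    [0,0,0.011,1.75,4.5,-1.25,1],
    [0,0,0.011,2.1,5.4,-1.25,1],
    [0,0,0.011,2.4,6.3,-1.25,1],
    [0,0,0.011,2.75,7.1,-1.25,1],
    [0,0,0.011,2.75,7.17,-1.25,1]
  ]
}}

```text
clock: 6.5
eef_pos: [0.3754, 0.0775, 0.1007]
ee_rot: [-0.0, 0.138, 0.99, 0.001]
wrist_force: [-0.8, 0.3, -3.5]
opening: 0.0595
grasp_force: 44.7
```

```bash
python3 go.py .377 .072 .045 -.2864 .4728 .0437 .045 -.2864 .4728 .0437 .039 -.2864
```

```text
t 6.5 tcp [0.3754 0.0775 0.1007] yaw -0.2774 tilt z [ 0.     0.002 -1.   ] F [-0.8  0.3 -3.5] open 0.0595 gf 44.7
[ 0.002  -0.0004  0.009 ] [-0.061 -0.098  1.114]
[ 0.002  -0.0004  0.009 ] [-2.059 -0.118  1.113]
[ 0.002  -0.0004  0.009 ] [-2.059 -0.118  1.233]
```

Emit:
{"name": "arm_command", "arguments": {
  "motion": [
    [0,0,0,0,0,0,1],
    [0,0,0,0,0,0.4,1],
    [0,0,0,0,0,0.8,1],
    [0,0,0,0,0,1.1,1],
    [0,0,0,0,0,1.1,1],
    [0,0,0,0,0,1.1,1],
    [0,0,0,0,0,1.1,1]
  ]
}}

```text
clock: 7.2
eef_pos: [0.3767, 0.0715, 0.046]
ee_rot: [0.0, 0.143, 0.99, 0.0]
wrist_force: [0.3, -0.2, -2.2]
opening: 0.0594
grasp_force: 44.6
```

```bash
python3 go.py .4728 .0437 .045 -.2864 .4728 .0437 .039 -.2864
```

```text
t 7.2 tcp [0.3767 0.0715 0.046 ] yaw -0.2875 tilt z [ 0.001  0.    -1.   ] F [ 0.3 -0.2 -2.2] open 0.0594 gf 44.6
[ 0.0006  0.0009 -0.0011] [-2.     0.012  0.022]
[ 0.0006  0.0009 -0.0011] [-2.     0.012  0.142]
```

Emit:
{"name": "arm_command", "arguments": {
  "motion": [
    [0,0,0,-0.4,0,0,1],
    [0,0,0,-0.8,0,0,1],
    [0,0,0,-1.2,0,0,1],
    [0,0,0,-1.6,0,0,1],
    [0,0,0,-1.9,0.01,0,1],
    [0,0,0,-2,0.01,0,1],
    [0,0,0,-2,0.01,0,1],
    [0,0,0,-2,0.01,0.06,1],
    [0,0,0,-2,0.01,0.12,1],
    [0,0,0,-2,0.01,0.16,1],
    [0,0,0,-2,0.01,0.16,1]
  ]
}}

```text
clock: 8.3
eef_pos: [0.4713, 0.0448, 0.039]
ee_rot: [-0.001, 0.142, 0.99, 0.001]
wrist_force: [-10.8, -0.6, 34.8]
opening: 0.0591
grasp_force: 49.3
```

```bash
cat > look2.py <<'E'
import sys
from fit import *
P=[snap('top'),snap('side')]
q=np.load('disp.npy'); c,s=np.cos(q[2]),np.sin(q[2])
for i,p in enumerate(P):
    for m in models.silhouettes(p,'tray'): print(i,round(m['confidence'],2),np.round(m['at']),m['region'].sum(),np.round(onz(p,m['at'],.02)[:2],3))
a=[cv2.resize(P[0]['pixels'][140:240,190:320,::-1],(520,400),interpolation=cv2.INTER_CUBIC),cv2.resize(P[1]['pixels'][160:260,240:310+30,::-1],(400,400)[:1]+(400,),interpolation=cv2.INTER_CUBIC)]
cv2.imwrite('pics/'+sys.argv[1],cv2.resize(np.hstack(a),(800,348)))
np.save('P2.npy',P,allow_pickle=True)
E
python3 look2.py placed.png; python3 go.py .4728 .0437 .039 -.2864
```

```text
0 0.96 [332. 380.] 2833 [ 0.189 -0.294]
0 0.6 [219. 331.] 501 [ 0.494 -0.162]
1 0.77 [263. 310.] 440 [ 0.499 -0.165]
1 0.72 [227. 285.] 811 [0.509 0.024]
1 0.65 [322. 208.] 4459 [ 0.19  -0.275]
t 8.5 tcp [0.4713 0.0448 0.039 ] yaw -0.2852 tilt z [-0.001  0.002 -1.   ] F [-10.9  -1.3  33.9] open 0.0595 gf 49.2
[ 0.0019 -0.0013  0.0012] [-0.035 -0.014 -0.   ]
```

View pics/placed.png

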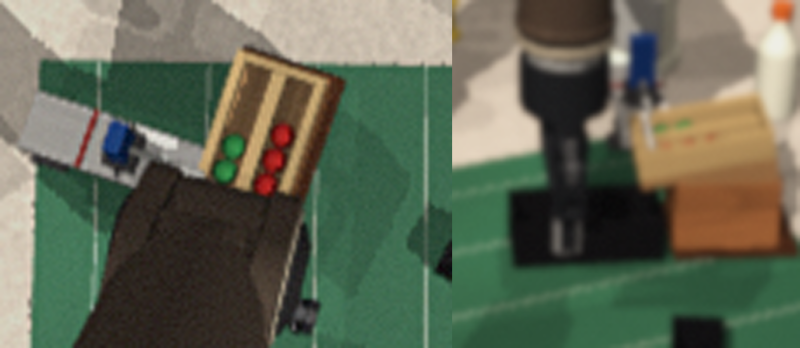

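The tray sits flat under the lane: the side crop shows it at (590, 228), just in front of the block at (725, 215). It is pressed down with about 34 N, so I ease off, open and rise.

Emit:
{"name": "arm_command", "arguments": {
  "motion": [
    [0,0,0,0,0,-0.03,1],
    [0,0,0,0,0,-0.05,1],
    [0,0,0,0,0,-0.05,0],
    [0,0,0,0,0,-0.05,0],
    [0,0,0,0,0,-0.05,0],
    [0,0,0,0,0,-0.05,0],
    [0,0,0,0,0,-0.3,0],
    [0,0,0,0,0,-0.8,0],
    [0,0,0,0,0,-1.6,0],
    [0,0,0,0,0,-2.5,0],
    [0,0,0,0,0,-3.4,0],
    [0,0,0,0,0,-4.2,0]
  ]
}}

```text
clock: 9.7
eef_pos: [0.472, 0.0438, 0.2502]
ee_rot: [0.001, 0.143, 0.99, 0.0]
wrist_force: [0.4, 0.4, -0.5]
opening: 0.0854
grasp_force: 0.0
```

```bash
python3 go.py .5 .2 .25 -.2864
```

```text
t 9.7 tcp [0.472  0.0438 0.2502] yaw -0.2869 tilt z [ 0.001  0.    -1.   ] F [ 0.4  0.4 -0.5] open 0.0854 gf 0.0
[ 0.0006  0.001  -0.0005] [0.347 3.154 0.005]
```

Emit:
{"name": "arm_command", "arguments": {
  "motion": [
    [0,0,0,0.3,1,0,0],
    [0,0,0,0.6,2,0,0],
    [0,0,0,0.8,3,0,0],
    [0,0,0,0.8,4,0,0],
    [0,0,0,0.8,4,0,0],
    [0,0,0,0.8,4,0,0]
  ]
}}

```text
clock: 10.3
eef_pos: [0.4899, 0.2488, 0.2474]
ee_rot: [0.0, 0.141, 0.99, -0.0]
wrist_force: [-0.0, -1.5, 0.6]
opening: 0.0853
grasp_force: 0.0
```

```bash
cat > chk.py <<'E'
from fit import *
q=np.load('disp.npy'); c,s=np.cos(q[2]),np.sin(q[2])
P=[snap('top'),snap('side')]; np.save('P3.npy',P,allow_pickle=True)
M=[]
for p in P:
    m=min(models.silhouettes(p,'tray'),key=lambda s:np.hypot(*(onz(p,s['at'],.02)[:2]-[.491,.038])))
    print(round(m['confidence'],2),m['at'],m['region'].sum()); M.append(m['region'].astype(np.float32))
# dark-pixel check of box outline at expected pose, overlay
e=[.613-.122*c+.0165*s,.0197-.122*s-.0165*c,q[2]]; print('expected',np.round(e,4))
for i in(0,1):
    r=fit_tray([P[i]],[M[i]],e[:2]); d=r.x[:2]-q[:2]; print(i,np.round(r.x,4),round(r.fun,3),'local',np.round([c*d[0]+s*d[1],-s*d[0]+c*d[1]],4))
im=[]
for p,r0,c0 in((P[0],140,190),(P[1],160,240)):
    I=cv2.resize(p['pixels'][r0:r0+100,c0:c0+100,::-1],(400,400),interpolation=cv2.INTER_CUBIC)
    for u in proj(p,box(*e,-.065,.065,-.03,.03,0,.045)): cv2.circle(I,tuple(int(v) for v in (u-[c0,r0]+.5)*4),3,(0,0,255),-1)
    im.append(I)
cv2.imwrite('pics/chk.png',np.hstack(im))
E
python3 chk.py;python3 go.py .5813 .128 .25 -.2864 .5813 .128 .134 -.2864
```

```text
0.71 [219.0, 256.9] 928
0.65 [223.1, 281.1] 996
expected [ 0.4913  0.0383 -0.2864]
0 [0.4883 0.0402 2.8693] 0.172 local [-0.1254 -0.0156]
1 [ 0.4938  0.0433 -0.2686] 0.063 local [-0.121 -0.011]
t 10.5 tcp [0.4903 0.2456 0.2477] yaw -0.2885 tilt z [ 0. -0. -1.] F [0.2 0.4 0.6] open 0.0854 gf 0.0
[-0.0001  0.0001 -0.0021] [-2.414 -1.738 -0.045]
[-0.0001  0.0001 -0.0021] [-2.414 -1.737  2.275]
```

View pics/chk.png

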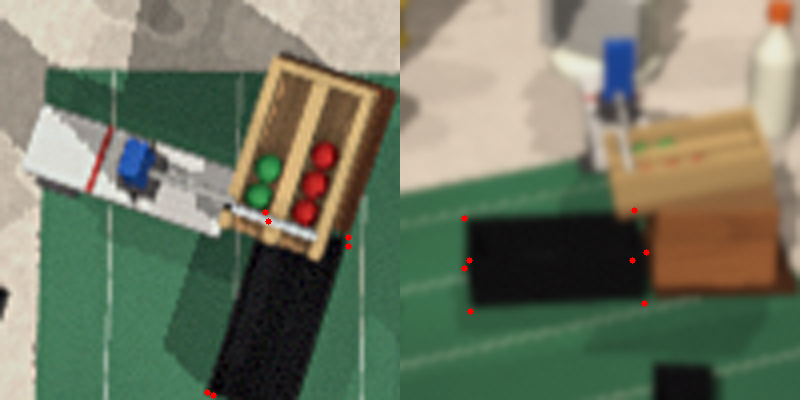

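The tray matches its expected outline in both views: it lies in front of the red lane at (270, 320) in the left crop, with its far end under the lane. Now for the handle, approaching with the fingers half closed.

Emit:
{"name": "arm_command", "arguments": {
  "motion": [
    [0,0,0,-0.6,-0.44,0,0.5],
    [0,0,0,-1.2,-0.87,0,0.5],
    [0,0,0,-1.8,-1.3,0,0.5],
    [0,0,0,-2.41,-1.74,0,0.5],
    [0,0,0,-2.41,-1.74,0,0.5],
    [0,0,0,-2.41,-1.74,0,0.5],
    [0,0,0,-2.41,-1.74,0,0.5],
    [0,0,0,-2.41,-1.74,0,0.5]
  ],
  "newtons": 60
}}

```text
clock: 11.3
eef_pos: [0.5806, 0.1312, 0.2474]
ee_rot: [-0.0, 0.142, 0.99, 0.0]
wrist_force: [-0.4, 0.5, -0.2]
opening: 0.0425
grasp_force: 0.0
```

```bash
python3 go.py .5813 .128 .136 -.2864
```

```text
t 11.3 tcp [0.5806 0.1312 0.2474] yaw -0.2843 tilt z [-0.     0.001 -1.   ] F [-0.4  0.5 -0.2] open 0.0425 gf 0.0
[ 0.0006 -0.0006  0.0021] [-0.032 -0.059  2.227]
```

Emit:
{"name": "arm_command", "arguments": {
  "motion": [
    [0,0,0.002,-0.02,-0.05,0.4,0.5],
    [0,0,0.002,-0.02,-0.05,0.9,0.5],
    [0,0,0.002,-0.02,-0.05,1.4,0.5],
    [0,0,0.002,-0.02,-0.05,1.8,0.5],
    [0,0,0.002,-0.02,-0.05,2.1,0.5],
    [0,0,0.002,-0.02,-0.05,2.22,0.5],
    [0,0,0.002,-0.02,-0.05,2.22,0.5],
    [0,0,0.002,-0.02,-0.05,2.22,0.5]
  ]
}}

```text
clock: 12.1
eef_pos: [0.582, 0.1277, 0.1371]
ee_rot: [0.0, 0.143, 0.99, 0.0]
wrist_force: [-0.3, -0.1, 0.7]
opening: 0.043
grasp_force: 0.0
```

```bash
python3 go.py .5813 .128 .136 -.2864
```

```text
t 12.1 tcp [0.582  0.1277 0.1371] yaw -0.2876 tilt z [ 0.001  0.    -1.   ] F [-0.3 -0.1  0.7] open 0.043 gf 0.0
[ 0.0007  0.0009 -0.0012] [0.015 0.001 0.022]
```

Emit:
{"name": "arm_command", "arguments": {
  "motion": [
    [0,0,0,0,0,-0.05,0.5],
    [0,0,0,0,0,-0.05,1],
    [0,0,0,0,0,-0.05,1],
    [0,0,0,0,0,-0.05,1],
    [0,0,0,0,0,-0.05,1],
    [0,0,0,0,0,-0.05,1],
    [0,0,0,0,0,-0.05,1]
  ]
}}

```text
clock: 12.8
eef_pos: [0.5818, 0.1274, 0.1396]
ee_rot: [0.0, 0.144, 0.99, 0.001]
wrist_force: [-1.5, 0.1, 5.5]
opening: 0.0134
grasp_force: 58.3
```

```bash
python3 go.py .5901 .1578 .1385 -.2864
```

```text
t 12.8 tcp [0.5818 0.1274 0.1396] yaw -0.2894 tilt z [ 0.001  0.001 -1.   ] F [-1.5  0.1  5.5] open 0.0134 gf 58.3
[ 0.0011  0.0004 -0.003 ] [0.015 0.629 0.022]
```

Emit:
{"name": "arm_command", "arguments": {
  "motion": [
    [0,0,0,0,0.1,-0.05,1],
    [0,0,0,0,0.22,-0.05,1],
    [0,0,0,0,0.34,-0.05,1],
    [0,0,0,0,0.46,-0.05,1],
    [0,0,0,0,0.56,-0.05,1],
    [0,0,0,0,0.62,-0.05,1],
    [0,0,0,0,0.62,-0.05,1],
    [0,0,0,0,0.62,-0.05,1],
    [0,0,0,0,0.62,-0.05,1],
    [0,0,0,0,0.62,-0.05,1],
    [0,0,0,0,0.62,-0.05,1],
    [0,0,0,0,0.62,-0.05,1]
  ]
}}

```text
clock: 14.0
eef_pos: [0.5904, 0.1536, 0.1398]
ee_rot: [-0.0, 0.145, 0.989, -0.002]
wrist_force: [3.7, -7.6, -10.6]
opening: 0.0133
grasp_force: 60.9
```

```bash
cat > end.py <<'E'
import sys
from fit import *
P=[snap('top'),snap('side')]
for i,p in enumerate(P):
    for k in('red1','green1'):
        for m in models.silhouettes(p,k):
            if m['confidence']>.3: print(i,k,round(m['confidence'],2),m['at'],m['region'].sum())
im=[cv2.resize(p['pixels'][r0:r0+100,c0:c0+100,::-1],(400,400),interpolation=cv2.INTER_CUBIC) for p,r0,c0 in((P[0],140,190),(P[1],160,250))]
cv2.imwrite('pics/'+sys.argv[1],np.hstack(im))
E
python3 end.py end1.png; python3 go.py .5901 .1578 .1385 -.2864
```

```text
0 red1 0.55 [184.2, 261.1] 1812
0 red1 0.5 [227.3, 259.3] 41
0 red1 0.46 [225.2, 249.7] 36
0 green1 0.62 [179.7, 253.5] 29
t 14.3 tcp [0.5904 0.1536 0.1398] yaw -0.2919 tilt z [-0.001 -0.004 -1.   ] F [  3.6  -8.9 -12.1] open 0.0132 gf 60.9
[-0.0045  0.0005 -0.0055] [0.029 0.079 0.025]
```

View pics/end1.png

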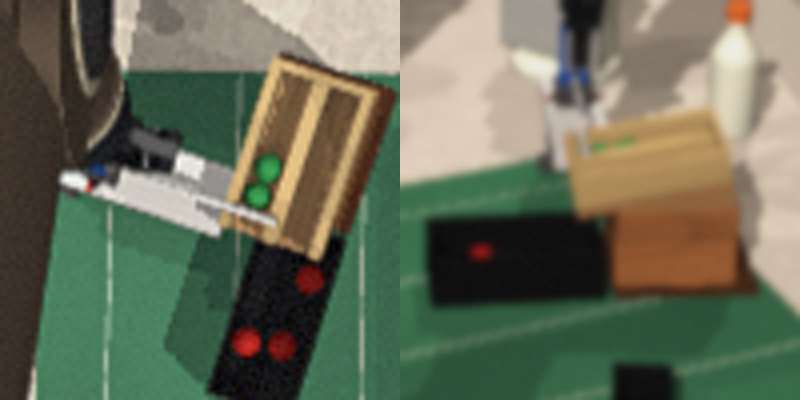

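The three red beads lie in the tray, at (310, 280), (247, 342) and (283, 347) in the left crop. Both greens, at (268, 168) and (258, 195), are still in their lane. The gate stands at about 27.6 mm because the arm gave a little under the spring, so I add about 3.5 mm.

Emit:
{"name": "arm_command", "arguments": {
  "motion": [
    [0,0,0,0,0.04,0,1],
    [0,0,0,0,0.075,0,1],
    [0,0,0,0,0.075,0,1],
    [0,0,0,0,0.075,0,1],
    [0,0,0,0,0.075,0,1],
    [0,0,0,0,0.075,0,1],
    [0,0,0,0,0.075,0,1],
    [0,0,0,0,0.075,0,1]
  ]
}}

```text
clock: 15.1
eef_pos: [0.5915, 0.157, 0.1398]
ee_rot: [-0.0, 0.145, 0.989, -0.002]
wrist_force: [4.8, -8.9, -11.1]
opening: 0.0132
grasp_force: 60.9
```

```bash
cat > end2.py <<'E'
from fit import *
P=[snap('top'),snap('side')]; q=np.load('disp.npy'); c,s=np.cos(q[2]),np.sin(q[2])
def W(L): L=np.atleast_2d(L); return np.c_[q[0]+c*L[:,0]-s*L[:,1],q[1]+s*L[:,0]+c*L[:,1],L[:,2]]
e=np.array(bot.get_state()['eef_pos'][:2]); print('gate from TCP move',(-s*(e-[.5818,.1274])[0]+c*(e-[.5818,.1274])[1]), 'tcp local',np.round([c*(e-q[:2])[0]+s*(e-q[:2])[1],-s*(e-q[:2])[0]+c*(e-q[:2])[1]],4))
im=[]
for p,r0,c0 in((P[0],160,195),(P[1],155,270)):
    I=cv2.resize(p['pixels'][r0:r0+50,c0:c0+50,::-1],(400,400),interpolation=cv2.INTER_CUBIC)
    B=I.copy()
    for L,cl in(([[x,y,z] for x in(-.073,-.049) for y in(.119,.133) for z in(.101,.147)],(0,255,255)),([[-.038,.126,.082],[-.084,.126,.082]],(0,0,255))):
        for u in proj(p,W(L)): cv2.circle(B,tuple(int(v) for v in (u-[c0,r0]+.5)*8),3,cl,-1)
    im.append(B)
cv2.imwrite('pics/end2.png',np.hstack(im))
E
python3 end2.py; python3 go.py
```

```text
gate from TCP move 0.0310944903762043 tcp local [-0.0595  0.1256]
t 15.2 tcp [0.5914 0.157  0.1398] yaw -0.2921 tilt z [-0.001 -0.005 -1.   ] F [  4.2  -8.  -10.9] open 0.0135 gf 60.9
```

View pics/end2.png

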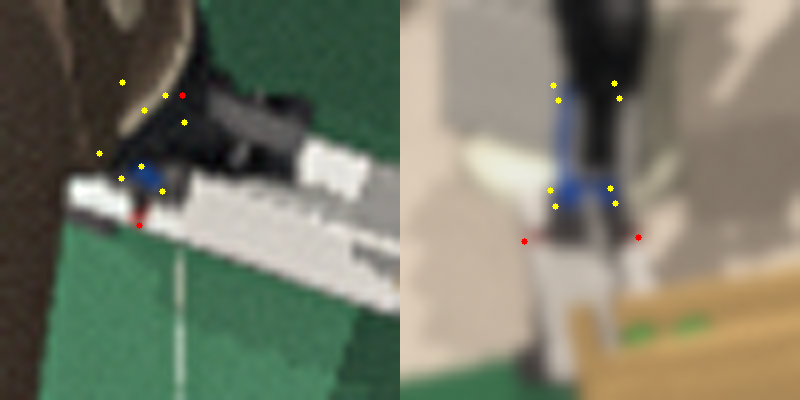

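The pointer stands on the red mark at about (138, 215) in the left crop, and the tab lies on the outline predicted for the mark. Both ways of measuring the gate give about 31 mm, and the greens are still in their lane at (640, 330) and (690, 325) in the right crop. I hand the job in while holding.

```bash
python3 -c "
from cell import ticket; print(ticket.close_job())"
```

```text
the job is handed in; nothing more can be done
None
```

The tray is set under the red lane with all three red beads in it, both green beads are still in their lane, and I handed the job in at about 15 s with the gripper holding the gate at the red mark (measured 31 mm).

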